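# Empty the drop-bottom hopper into the discard tray

### The job

Used test cassettes wait in the small drop-bottom hopper; empty them into the white discard tray. First nudge the tray home with the push tool, held in the gripper, in small gentle taps along the rails until it meets the hidden stop under the hood; the stop is only clamped by friction, so do not push it back, and never touch the tray or the cassettes with the gripper. Then set the push tool down upright, slide the hopper's latch tab over so that the floor drops and all three cassettes fall into the tray, and leave the other things on the bench undisturbed.

Things in the scene. Friction and masses are not known exactly. Their poses are not given: they have to be found in the camera images.
- stand: Fixed emptying stand. Origin on the worktop under the hopper's middle; x axis = push direction (towards the stop), y left of it, z up. Base plate 4 mm thick, x -175 to +105 mm, y +-64 mm. Two rails (inner faces y = +-52 mm, outer +-58, tops 22 mm high) guide the tray from x = -175 mm inwards, under the hopper.
- hopper_top (a point): Middle of the hopper's open top, 150 mm above the stand's origin. Hopper: x +-34 mm, y +-58 mm; floor 98 mm high; clear passage below it up to 86 mm high. Behind it a hood 49 mm high (stand x 32 to 102 mm) hides the stop.
- stop_face (a point): Centre of the near face of the hidden stop (64 mm wide, 18 mm high), which the tray's leading wall must meet; 18 mm above the worktop on the stand's centre line, 42 to 62 mm beyond the stand's origin along its x. Axes as the stand's. Held by a friction clamp: slides back if pushed with more than about 16 N.
- tray_mid (a point): Centre (half-way up) of the white open tray: 104 mm long (x, push direction), 100 wide, 28 high, walls 3, about 0.25 kg (0.17 to 0.35). Stands on the base plate between the rails, 2 mm spare each side, 60 to 120 mm short of home. The wall to push is 52 mm behind this point; at home this point is 52 mm short of the stop face. Slides with 1 to 3 N.
- tray: The same tray; origin at the centre of its underside.
- pusher_grip (a point): Grip point of the push tool, 42 mm above its underside: middle of an upright grey handle plate 40 mm long (x), 14 thick (y), from 14 to 62 mm above the underside. The steel bar (18 mm wide, 14 high) stands on the worktop and reaches along x (level) from 61 mm behind to 90 mm ahead of this point, where a rubber pad 34 mm wide, 22 high is the pushing end. z up. 0.12 to 0.2 kg.
- pusher: The same push tool; origin on its underside below the handle.
- latch_tab (a point): Centre of the latch's black tab, 16 mm along the stand's x, 18 mm along its y, 38 mm high, on top of a thin upright at the near side of the hopper: 43 mm before the stand's origin, centre 175 mm above the worktop, its lower end 156 mm up. It slides along the stand's +y. Axes as the stand's.
- latch (a joint): Slide of the latch in m: starts at 0 to 0.004, grows as the tab moves along the stand's +y, 0.030 at the end. The floor is let go from 0.018. It stays where it is left and takes about 3 N.
- trap (a joint): Angle of the hopper's hinged floor in rad: 0 shut, about 1.5 when it hangs open under its own weight. It hinges at the far side and hangs down to 40 mm above the worktop (its 12 mm wide tongue to 25 mm).
- cassette_a_mid (a point): Centre of one of the three used test cassettes (20 x 70 x 5 mm, 14 g), stacked flat on the hopper floor, long side (y) across the stand.
- cassette_b_mid (a point): Centre of one of the three used test cassettes (20 x 70 x 5 mm, 14 g), stacked flat on the hopper floor, long side (y) across the stand.
- cassette_c_mid (a point): Centre of one of the three used test cassettes (20 x 70 x 5 mm, 14 g), stacked flat on the hopper floor, long side (y) across the stand.
- cassette_a: The same cassette; origin at the centre of its underside.
- cassette_b: The same cassette; origin at the centre of its underside.
- cassette_c: The same cassette; origin at the centre of its underside.
- stain_bottle: Bystander: dropper bottle with a black cap, 34 mm across, 85 mm high, beside the hopper on the side away from the robot. Origin under its centre.
- sample_cup: Bystander: screw-top sample cup, 62 mm across, 68 mm high, beside the rails on the side away from the robot. Origin under its centre.
- iodine_bottle: Bystander: brown dropper bottle, 34 mm across, 102 mm high. Origin under its centre.
- stamp: Bystander: wooden-handled stamp, 24 x 46 x 64 mm. Origin under its centre.
- bench_timer: Bystander: white bench timer lying on its back, 62 x 66 x 18 mm. Origin under its centre.

How it is judged:
By the outcome, as a careful person would: the job done as asked, in the order asked, and still so for the second after the job is handed in, with the robot touching nothing.
It also fails if it takes over 54 s, if anything falls off the work surface, if the arm or the gripper's body presses on something with over 40 N, if the wrist force passes 120 N, or if a joint passes its speed limit or range.

### The arm

A 6-joint arm with a two-finger parallel gripper is mounted at the origin on the work surface; the furniture and walls round the work are solid. World frame = base frame: x ahead of the robot, y to its left, z up, the work surface at z = 0. Lengths are in m, angles in rad, forces in N, time in s.
With the tool pointing down it reaches from about 0.25 to 0.775 m from the base axis. Payload 4 kg.
Tool frame: the origin (TCP) lies midway between the tips of the shut fingers; the grasp point (between the pads) lies 19 mm behind it; z points along the fingers, y is the direction in which the jaws open and shut (so a half turn about z gives the same grasp; the last joint's range is limited). The gripper opens to 94 mm and grips with 3 to 60 N. Pads are 16 mm wide; open, the fingers measure 119 mm over their backs; the gripper's body (75 mm by 177 mm) begins 78 mm behind the grasp point.
Start: joints at [-1.387, 0.087, 1.371, -0, 1.684, -0.103], TCP at [0.156, -0.528, 0.206] pointing down, gripper open.
Joint ranges: [-3.1, 3.1], [-0.76, 2.03], [0.27, 2.55], [-1.08, 4.22], [0.17, 2.65], [-2.57, 2.57]. Speed limits (rad/s): [2.79, 2.79, 3.14, 3.14, 3.14, 3.14].

### API

Orientations are given as [roll, pitch, yaw] about the fixed x, y, z axes, in that order (R = Rz(yaw) Ry(pitch) Rx(roll)).
In Python, from bench import robot gives the robot as it stands.
- The arm moves only by the tool drive_tool, never from a script. Its argument "series" is a list that holds one entry, the list of rows, each a list of 7 numbers: the turn, a rotation vector about the tool's x, y, z in rad, then the shift along the tool's x, y, z in cm, then the opening in per cent of the stroke, from 0 (shut) to 100 (fully open). In form: [[[rx, ry, rz, tx, ty, tz, fingers], ...]]. A call has 1 to 20 rows; each row is the pose to reach, as a shift and turn from the pose measured when the call began, along the tool's axes at that moment; what a row does not reach only later rows make up. A row lasts 1/10 s, in which the tool goes at most 50 mm and 8.59 degrees, less where a joint would pass 70% of its speed; a pose out of reach is approached as far as the arm can. A call with a gripper value outside its range is refused whole. The fingers move at their own pace and stop on an object; the grip force is fixed at half the most. Time passes only in rows, so rows that repeat a pose let the fingers close. It gives the time, the measured TCP pose, the force and the opening at its end, in the units of the state.
- robot.get_obs(): the state, without advancing time (a new reading comes with each control period).
- robot.snapshot(name): name is "side" or "top" or "wrist"; returns a dict with "img" (400x640x3 uint8, blue, green, red), "depth" (400x640 float32, m along the optical axis (not along the pixel's ray), 0 where there is no reading), "vertical_fov" (degrees; the focal length in pixels is half the picture's height over the tangent of half this angle, whatever the lens; pixels are square), "cx", "cy" (the principal point, pixels), "dist_coeffs" ([k1, k2, p1, p2, k3] as OpenCV has them; the pictures are not rectified), "rvec" (rotation vector, rad) and "tvec" (3), from world to camera coordinates, as OpenCV has them. Camera axes: x right, y down, z forward; pixel columns grow to the right and rows downward; lengths in m; the calibration is good to about 2 mm. A picture is of the moment at which its call begins.
- robot.close_job(): hands the job in, once; it reports no verdict.
The state is a dict: "time": time; "joint_positions": joint angles; "qvel": joint speeds; "joint_torque": joint torques, N m; "tool_pos": TCP position; "ee_rot": TCP orientation; "wrist_force": force on the tool from outside, world axes, zero at the start; "wrist_torque": the same for the moment, N m; "width": finger opening in m.
Only numpy, scipy, OpenCV 4.12 (cv2) and the standard library are available. Lean on these libraries where they do the work, as an engineer would, in place of code of your own. Each camera call takes 0.05 s, during which the arm holds its last target.

## Working session

There is one attempt and no reset: what is moved stays moved. The work goes in short steps, Python scripts to look and compute and a tool call to move; the robot and the scene stay as the last step left them, time stands still between calls to the robot, and variables do not carry over. Pictures are saved under pics/ and viewed, and the job is handed in when it is done.

Besides the shell and the picture viewer there is one more tool, called after "Request:" by a JSON object that holds its "method" and its "body". drive_tool: Moves the arm, as the interface text tells. Its arguments: {"type":"object","properties":{"series":{"type":"array","items":{"type":"array","items":{"type":"array","items":{"type":"number"}}}}},"required":["series"]}

```bash
mkdir -p pics; ls; cat > h.py <<'E'
import numpy as np, cv2, pickle
from bench import robot
def snap(n,fn):
    s=robot.snapshot(n); cv2.imwrite('pics/%s.png'%fn,s['img']); pickle.dump(s,open('pics/%s.pkl'%fn,'wb')); return s
def load(fn): return pickle.load(open('pics/%s.pkl'%fn,'rb'))
def K(s):
    f=s['img'].shape[0]/2/np.tan(np.radians(s['vertical_fov'])/2)
    return np.array([[f,0,s['cx']],[0,f,s['cy']],[0,0,1.]])
def RT(s): return cv2.Rodrigues(np.array(s['rvec'],float))[0],np.array(s['tvec'],float).reshape(3)
def norm(s,uv): return cv2.undistortPoints(np.array(uv,float).reshape(-1,1,2),K(s),np.array(s['dist_coeffs'],float)).reshape(-1,2)
def onz(s,uv,z):
    R,t=RT(s); n=norm(s,uv); d=np.c_[n,np.ones(len(n))]@R; c=-R.T@t
    return c+d*((z-c[2])/d[:,2])[:,None]
def bydepth(s,uv):
    R,t=RT(s); n=norm(s,uv); uv=np.array(uv).reshape(-1,2).astype(int)
    z=s['depth'][uv[:,1],uv[:,0]].astype(float)
    return (np.c_[n,np.ones(len(n))]*z[:,None]-t)@R
def proj(s,p): return cv2.projectPoints(np.array(p,float).reshape(-1,1,3),np.array(s['rvec'],float),np.array(s['tvec'],float),K(s),np.array(s['dist_coeffs'],float))[0].reshape(-1,2)
def cloud(s):
    h,w=s['depth'].shape; v,u=np.mgrid[0:h,0:w]; uv=np.c_[u.ravel(),v.ravel()]
    P=bydepth(s,uv); P[s['depth'].ravel()==0]=np.nan
    return P.reshape(h,w,3)
E
python3 - <<'E'
from h import *
for n in ['side','top','wrist']:
    s=snap(n,n+'0'); R,t=RT(s); print(n,-R.T@t,R[2],s['vertical_fov'])
print(robot.get_obs())
E
```

```text
pics
side [ 0.37528    -0.55449386  0.78651551] [ 0.2013488   0.65101341 -0.73187444] 52.784378792311585
top [0.4571762  0.00242116 0.97066573] [ 0.08759166  0.01271693 -0.99607529] 51.842727872160815
wrist [ 0.22130808 -0.50806748  0.38328147] [-0.2299008  -0.06592063 -0.97097894] 63.484508746378005
{'time': 0.15, 'joint_positions': array([-1.38711008e+00,  8.78441216e-02,  1.37188823e+00, -1.00787418e-05,
        1.68360002e+00, -1.03161194e-01]), 'qvel': array([-0.00178187, -0.00300751, -0.00736458,  0.00128615,  0.0008768 ,
       -0.00099816]), 'joint_torque': array([ 1.38506137e-03, -3.40642262e+01, -3.02793753e+01,  7.18815112e-02,
        3.05468368e-02, -1.08342974e-04]), 'tool_pos': array([ 0.15549513, -0.52712895,  0.20455043]), 'ee_rot': array([-3.13986114e+00, -1.69190626e-04,  2.86846169e-01]), 'wrist_force': array([0.45821249, 0.11591692, 0.48591131]), 'wrist_torque': array([-0.02672065, -0.022428  ,  0.07077096]), 'width': 0.09378081070440537}
```

View pics/side0.png

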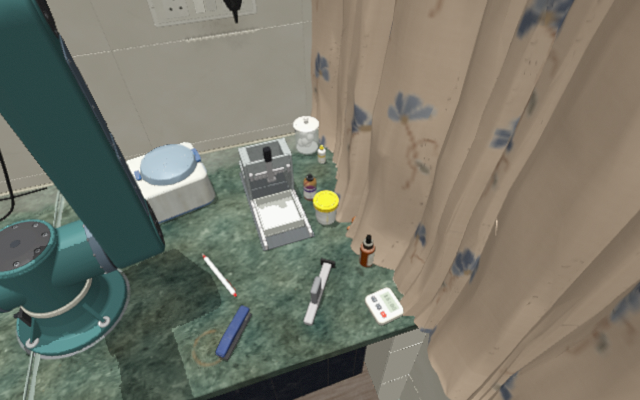

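View pics/top0.png

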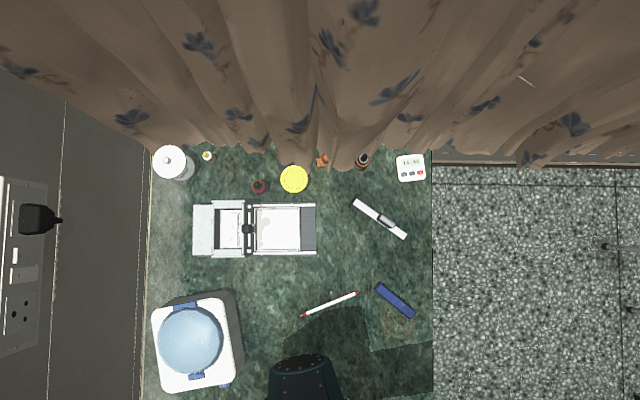

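View pics/wrist0.png

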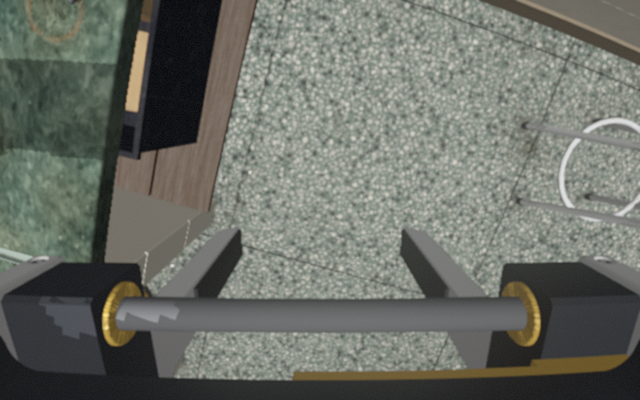

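```bash
python3 - <<'E'
from h import *
s=load('top0'); cv2.imwrite('pics/t0c.png',cv2.resize(s['img'][140:340,180:440],None,fx=3,fy=3,interpolation=cv2.INTER_CUBIC))
s=load('side0'); cv2.imwrite('pics/s0c.png',cv2.resize(s['img'][130:360,190:440],None,fx=2.6,fy=2.6,interpolation=cv2.INTER_CUBIC))
E
```

```text
(no output)
```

View pics/t0c.png

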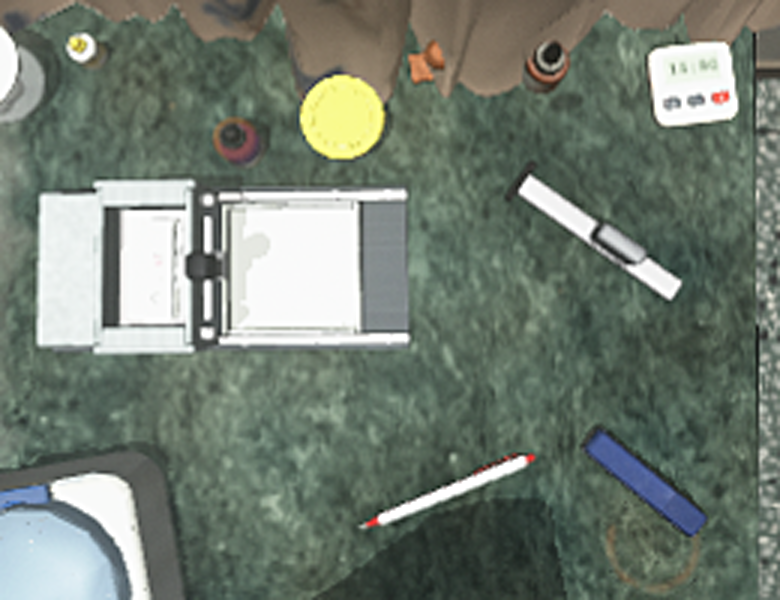

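View pics/s0c.png

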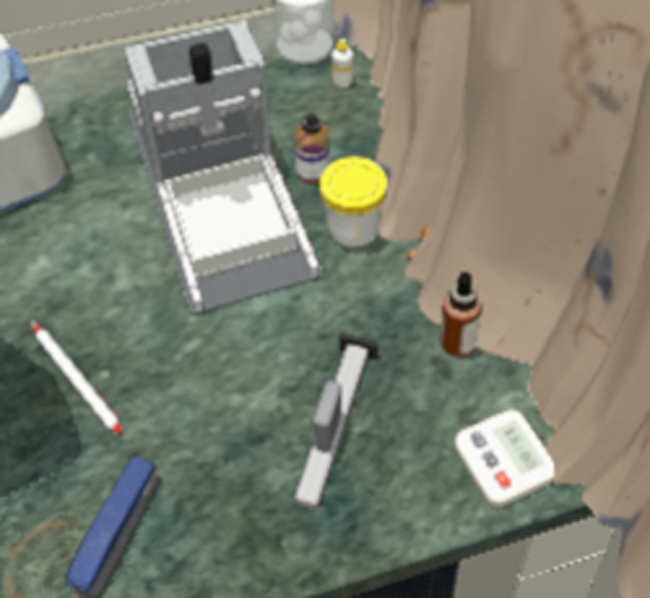

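```bash
python3 - <<'E'
from h import *
s=load('top0')
def c(p): return [(x/3+180,y/3+140) for x,y in p]
np.set_printoptions(precision=4,suppress=True)
print('rail ends z22',onz(s,c([(409,190),(409,343)]),.022))
print('rail inner near hopper',onz(s,c([(220,190),(220,343)]),.022))
print('hood far z49',onz(s,c([(38,193),(38,347)]),.049))
print('hopper top z150',onz(s,c([(95,182),(95,352),(193,182),(193,352)]),.15))
print('tab top z194',onz(s,c([(203,266)]),.194))
print('tray rear outer edge z32',onz(s,c([(361,203),(361,331)]),.032))
print('pusher handle top z62',onz(s,c([(604,219),(596,237),(645,246),(636,264)]),.062))
print('bar end z14', onz(s,c([(682,282),(670,300)]),.014))
print('pad z22', onz(s,c([(528,164),(509,192)]),.022))
P=cloud(s)
for n,(u,v) in dict(rail=c([(300,195)])[0:1]+[],).items() if False else []: pass
for p in [(300,195),(300,339),(380,266),(300,266),(620,243),(655,275),(560,210),(70,270),(203,266),(340,115),(548,62),(690,85),(580,350)]:
    u,v=c([p])[0]; print(p,np.nanmedian(P[int(v)-1:int(v)+2,int(u)-1:int(u)+2].reshape(-1,3),0))
for fn in['top0']:
  Z=P[...,2]; 
  print('tall',np.nanmax(np.where((P[...,0]<.75)&(P[...,1]<.3),Z,np.nan)[130:280,240:440]))
E
```

```text
rail ends z22 [[0.5305 0.0085 0.022 ]
 [0.4135 0.0068 0.022 ]]
rail inner near hopper [[0.5285 0.1545 0.022 ]
 [0.4112 0.1513 0.022 ]]
hood far z49 [[0.5223 0.2875 0.049 ]
 [0.4073 0.283  0.049 ]]
hopper top z150 [[0.5231 0.2181 0.15  ]
 [0.4102 0.2141 0.15  ]
 [0.524  0.1522 0.15  ]
 [0.4112 0.149  0.15  ]]
tab top z194 [[0.4675 0.1363 0.194 ]]
tray rear outer edge z32 [[0.5193 0.0449 0.032 ]
 [0.4224 0.0432 0.032 ]]
pusher handle top z62 [[ 0.508  -0.1356  0.062 ]
 [ 0.4946 -0.1297  0.062 ]
 [ 0.4885 -0.1657  0.062 ]
 [ 0.4752 -0.159   0.062 ]]
bar end z14 [[ 0.4628 -0.203   0.014 ]
 [ 0.4489 -0.1937  0.014 ]]
pad z22 [[ 0.5519 -0.083   0.022 ]
 [ 0.53   -0.0685  0.022 ]]
(300, 195) [0.5255 0.0924 0.0208]
(300, 339) [0.4153 0.0903 0.0205]
(380, 266) [0.4736 0.032  0.0027]
(300, 266) [0.4727 0.0929 0.0057]
(620, 243) [ 0.4903 -0.1459  0.0627]
(655, 275) [ 0.4695 -0.1813  0.0135]
(560, 210) [ 0.5172 -0.1072  0.0142]
(70, 270) [0.4649 0.2619 0.0485]
(203, 266) [0.4687 0.1376 0.1945]
(340, 115) [0.5828 0.0607 0.067 ]
(548, 62) [ 0.6222 -0.0908  0.0778]
(690, 85) [ 0.6169 -0.2094  0.0159]
(580, 350) [ 0.4105 -0.1256  0.0001]
tall 0.3002924165851698
```

```bash
python3 - <<'E'
from h import *
np.set_printoptions(precision=4,suppress=True)
for cam in ['top0','side0']:
    s=load(cam);P=cloud(s);X=P.reshape(-1,3)
    def sel(x0,x1,y0,y1,z0,z1): return X[(X[:,0]>x0)&(X[:,0]<x1)&(X[:,1]>y0)&(X[:,1]<y1)&(X[:,2]>z0)&(X[:,2]<z1)]
    print(cam)
    for a,b in[(.52,.535),(.405,.421)]:
        q=sel(a,b,.015,.135,.0175,.026); p=np.polyfit(q[:,1],q[:,0],1); print('rail',len(q),p, 'x at y=.0826',np.polyval(p,.0826),q[:,2].mean())
    q=sel(.44,.5,.1,.2,.165,.21); print('tab',len(q),q.mean(0),q.min(0),q.max(0))
    q=sel(.42,.52,.02,.07,.027,.036); print('tray rear rim',len(q),np.median(q,0),q.min(0),q.max(0))
    q=sel(.38,.55,.13,.24,.143,.157); r=cv2.minAreaRect(q[:,:2].astype(np.float32)*1000); print('hopper rim',r,q[:,2].mean())
    q=sel(.38,.55,.2,.32,.044,.053); r=cv2.minAreaRect(q[:,:2].astype(np.float32)*1000); print('hood',r)
    q=sel(.45,.53,-.19,-.11,.056,.068); r=cv2.minAreaRect(q[:,:2].astype(np.float32)*1000); print('handle',len(q),r,q[:,2].mean())
    q=sel(.43,.545,-.23,-.06,.0105,.0175); v=q[:,:2]-q[:,:2].mean(0); u=np.linalg.svd(v,full_matrices=False)[2][0]; print('bar',len(q),q.mean(0),u,(v@u).min(),(v@u).max(),np.degrees(np.arctan2(u[1],u[0])))
E
```

```text
top0
rail 130 [-0.0317  0.5298] x at y=.0826 0.5271611079129619 0.02174075779294621
rail 147 [-0.0222  0.4192] x at y=.0826 0.4174007918323191 0.021533278234161946
tab 94 [0.4688 0.1403 0.1897] [0.4611 0.1334 0.1654] [0.4769 0.15   0.1957]
tray rear rim 85 [0.4547 0.0492 0.0312] [0.4227 0.0463 0.0271] [0.5183 0.0691 0.0351]
hopper rim ((469.12994384765625, 185.0256805419922), (116.30297088623047, 67.52498626708984), 1.3234561681747437) 0.14931280802785316
hood ((465.7887878417969, 254.24688720703125), (66.44609832763672, 116.61551666259766), 87.0260009765625)
handle 111 ((491.7649230957031, -147.6254425048828), (38.96574783325195, 13.933342933654785), 56.07875061035156) 0.06147480488842183
bar 348 [ 0.5005 -0.1339  0.0138] [-0.5701 -0.8216] -0.07363639329358873 0.07770996148537859 -124.75863990692905
side0
rail 97 [-0.0294  0.5265] x at y=.0826 0.5240429553818392 0.02206403481426353
rail 108 [-0.0251  0.4166] x at y=.0826 0.41454739334702434 0.022209551258471592
tab 108 [0.4658 0.1382 0.1839] [0.4576 0.133  0.1654] [0.4758 0.1501 0.1964]
tray rear rim 106 [0.4692 0.0492 0.0311] [0.4202 0.045  0.027 ] [0.519  0.0695 0.035 ]
hopper rim ((466.77239990234375, 179.98973083496094), (115.66695404052734, 77.71721649169922), 1.5399484634399414) 0.14899336708361394
hood ((462.0322570800781, 249.12667846679688), (110.1358642578125, 81.7169418334961), 1.632720947265625)
handle 128 ((488.4728088378906, -148.12081909179688), (40.585227966308594, 13.966480255126953), 57.24348068237305) 0.061344581922366886
bar 361 [ 0.4952 -0.14    0.0135] [-0.5637 -0.826 ] -0.07664140868891235 0.07078315226129732 -124.31379288472957
```

```bash
cat >> h.py <<'E'
from scipy.spatial.transform import Rotation as Ro
def row(p,yaw,ref=None):
    o=robot.get_obs(); R0=Ro.from_euler('xyz',o['ee_rot']); R1=Ro.from_euler('xyz',[np.pi,0,yaw])
    rv=(R0.inv()*R1).as_rotvec(); d=R0.inv().apply(np.array(p)-o['tool_pos'])*100
    return np.round(np.r_[rv,d],3)
E
python3 - <<'E'
from h import *
print(row([.490,-.148,.17],.986))
E
```

```text
[-2.0000e-03 -1.0000e-03 -6.9900e-01  4.2810e+01 -2.6894e+01  3.5090e+00]
```

Request:
{"method": "drive_tool", "body": {"series": [[[0,0,-0.7,42.8,-26.9,2,100],[0,0,-0.7,42.8,-26.9,3.5,100],[0,0,-0.7,42.8,-26.9,3.5,100],[0,0,-0.7,42.8,-26.9,3.5,100],[0,0,-0.7,42.8,-26.9,3.5,100],[0,0,-0.7,42.8,-26.9,3.5,100],[0,0,-0.7,42.8,-26.9,3.5,100],[0,0,-0.7,42.8,-26.9,3.5,100],[0,0,-0.7,42.8,-26.9,3.5,100],[0,0,-0.7,42.8,-26.9,3.5,100],[0,0,-0.7,42.8,-26.9,3.5,100],[0,0,-0.7,42.8,-26.9,3.5,100],[0,0,-0.7,42.8,-26.9,3.5,100],[0,0,-0.7,42.8,-26.9,3.5,100]]]}}

```text
time: 1.55
tool_pos: [0.4891, -0.1494, 0.1702]
ee_rot: [-3.141, -0.001, 0.984]
wrist_force: [0.8, 0.1, -0.5]
width: 0.0941
```

```bash
python3 - <<'E'
from h import *
np.set_printoptions(precision=4,suppress=True)
s=snap('wrist','w1'); o=robot.get_obs(); print(o['tool_pos'],o['ee_rot'],o['joint_positions'],o['time'])
X=cloud(s).reshape(-1,3)
def sel(x0,x1,y0,y1,z0,z1): return X[(X[:,0]>x0)&(X[:,0]<x1)&(X[:,1]>y0)&(X[:,1]<y1)&(X[:,2]>z0)&(X[:,2]<z1)]
q=sel(.45,.53,-.19,-.10,.056,.068); print(len(q)); r=cv2.minAreaRect(q[:,:2].astype(np.float32)*1000); print('handle',len(q),r,q[:,2].mean())
q=sel(.43,.545,-.23,-.06,.0105,.0175); v=q[:,:2]-q[:,:2].mean(0); u=np.linalg.svd(v,full_matrices=False)[2][0]; print('bar',len(q),q.mean(0),u,np.degrees(np.arctan2(u[1],u[0])))
E
```

```text
[ 0.4892 -0.1494  0.1703] [-3.1408 -0.0009  0.9842] [-0.4081  0.0113  1.5194  0.001   1.6115  0.1786] 1.6
609
handle 609 ((488.9083251953125, -145.87155151367188), (38.478248596191406, 13.103336334228516), 55.96941375732422) 0.060789495015480324
bar 1588 [ 0.5027 -0.1255  0.0132] [-0.5704 -0.8214] -124.77870854028895
```

View pics/w1.png

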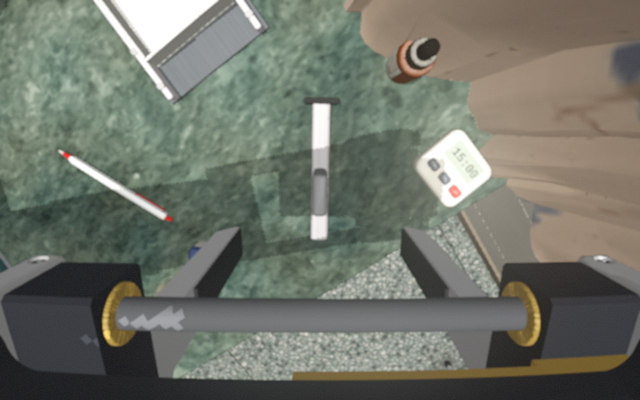

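```bash
python3 - <<'E'
from h import *
print(row([.489,-.147,.024],.974))
E
```

```text
[-1.0000e-03 -1.0000e-03  1.0000e-02  1.8000e-01 -1.3700e-01  1.4633e+01]
```

Request:
{"method": "drive_tool", "body": {"series": [[[0,0,0.01,0.18,-0.14,4,100],[0,0,0.01,0.18,-0.14,8,100],[0,0,0.01,0.18,-0.14,11,100],[0,0,0.01,0.18,-0.14,13,100],[0,0,0.01,0.18,-0.14,14.6,100],[0,0,0.01,0.18,-0.14,14.6,100],[0,0,0.01,0.18,-0.14,14.6,60],[0,0,0.01,0.18,-0.14,14.6,30],[0,0,0.01,0.18,-0.14,14.6,0],[0,0,0.01,0.18,-0.14,14.6,0],[0,0,0.01,0.18,-0.14,14.6,0],[0,0,0.01,0.18,-0.14,14.6,0],[0,0,0.01,0.18,-0.14,14.6,0],[0,0,0.01,0.18,-0.14,14.6,0],[0,0,0.01,0.18,-0.14,14.6,0]]]}}

```text
time: 3.1
tool_pos: [0.4889, -0.1469, 0.0243]
ee_rot: [-3.141, -0.001, 0.974]
wrist_force: [0.1, -1.1, 0.3]
width: 0.0255
```

Request:
{"method": "drive_tool", "body": {"series": [[[0,0,0,0,0,0,0],[0,0,0,0,0,0,0],[0,0,0,0,0,0,0],[0,0,0,0,0,0,0],[0,0,0,0,0,0,0],[0,0,0,0,0,-1,0],[0,0,0,0,0,-2,0],[0,0,0,0,0,-3,0],[0,0,0,0,0,-3,0]]]}}

```text
time: 4.0
tool_pos: [0.4906, -0.1476, 0.0569]
ee_rot: [3.138, -0.002, 0.974]
wrist_force: [0.0, 0.4, -0.2]
width: 0.014
```

```bash
python3 - <<'E'
from h import *
np.set_printoptions(precision=4,suppress=True)
s=snap('wrist','w2'); o=robot.get_obs(); print(o['tool_pos'],o['ee_rot'],o['width'],o['wrist_force'],o['time'])
E
```

```text
[ 0.49   -0.1474  0.0559] [ 3.1395 -0.0015  0.9743] 0.014001632915945996 [ 0.0663 -0.3155 -1.8624] 4.05
```

View pics/w2.png

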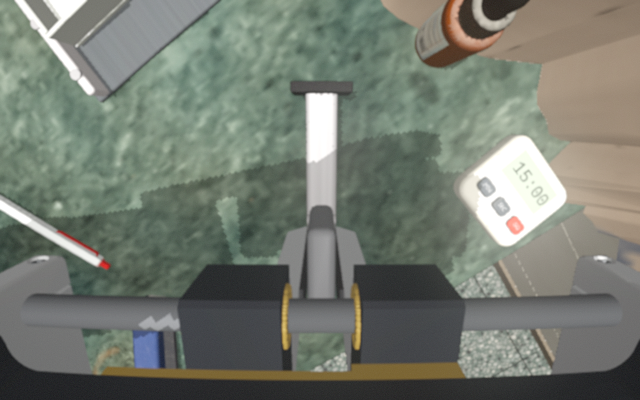

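```bash
python3 - <<'E'
from h import *
print(row([.475,-.080,.075],1.597))
E
```

```text
[ 3.000e-03 -1.000e-03 -6.230e-01  4.737e+00 -5.019e+00 -1.916e+00]
```

Request:
{"method": "drive_tool", "body": {"series": [[[0,0,0,0,0,-1.9,0],[0,0,-0.1,1,-1,-1.9,0],[0,0,-0.2,2,-2,-1.9,0],[0,0,-0.3,3,-3,-1.9,0],[0,0,-0.4,4,-4,-1.9,0],[0,0,-0.5,4.74,-5,-1.9,0],[0,0,-0.62,4.74,-5,-1.9,0],[0,0,-0.623,4.74,-5.02,-1.9,0],[0,0,-0.623,4.74,-5.02,-1.9,0],[0,0,-0.623,4.74,-5.02,-1.9,0]]]}}

```text
time: 5.05
tool_pos: [0.475, -0.0801, 0.0747]
ee_rot: [3.139, 0.0, 1.595]
wrist_force: [0.5, 0.7, 0.0]
width: 0.0139
```

```bash
python3 - <<'E'
from h import *
np.set_printoptions(precision=4,suppress=True)
s=snap('wrist','w3'); o=robot.get_obs(); print(o['tool_pos'],o['ee_rot'],o['width'],o['wrist_force'],o['time'])
X=cloud(s).reshape(-1,3)
def sel(x0,x1,y0,y1,z0,z1): return X[(X[:,0]>x0)&(X[:,0]<x1)&(X[:,1]>y0)&(X[:,1]<y1)&(X[:,2]>z0)&(X[:,2]<z1)]
for a,b in[(.52,.54),(.405,.425)]:
        q=sel(a,b,.015,.125,.0175,.026); p=np.polyfit(q[:,1],q[:,0],1); print('rail',len(q),p, 'x at y=.0826',np.polyval(p,.0826),q[:,2].mean(),q[:,1].min())
q=sel(.43,.515,.03,.07,.027,.036); print('tray rear rim',len(q),np.median(q,0),q.min(0),q.max(0))
q=sel(.45,.5,-.02,.03,.066,.09); print('pad',len(q),q.mean(0),q.min(0),q.max(0))
q=sel(.45,.5,-.02,-.005,.06,.068); print('bar',len(q),q.mean(0),q.min(0),q.max(0))
E
```

```text
[ 0.475  -0.0802  0.0747] [3.1392 0.     1.5956] 0.013912438628914862 [-0.2563 -0.3447 -1.2194] 5.1
rail 803 [-0.0188  0.5254] x at y=.0826 0.523830390499106 0.021358743116284783 0.01506174328259316
rail 809 [0.0052 0.416 ] x at y=.0826 0.416410728052826 0.021447204833339287 0.015014191184142971
tray rear rim 821 [0.4734 0.0494 0.0311] [0.4301 0.0464 0.027 ] [0.5149 0.0524 0.0335]
pad 782 [0.4725 0.0068 0.0717] [0.4556 0.0037 0.066 ] [0.4892 0.0103 0.074 ]
bar 827 [ 0.4727 -0.0124  0.0638] [ 0.4634 -0.0199  0.0602] [ 0.4818 -0.005   0.0657]
```

View pics/w3.png

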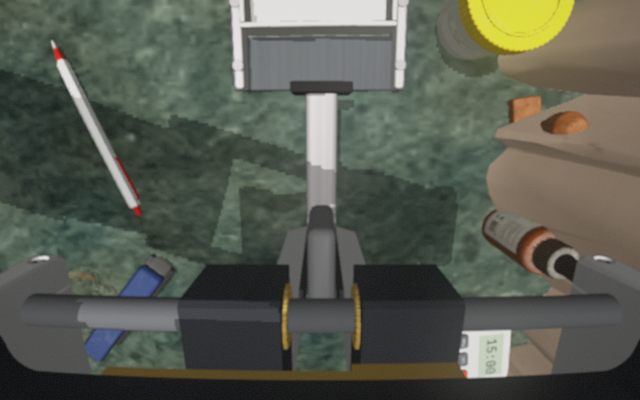

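Request:
{"method": "drive_tool", "body": {"series": [[[0,0,0,0.5,0,1,0],[0,0,0,1,0,2,0],[0,0,0,1.5,0,3,0],[0,0,0,2,0,4,0],[0,0,0,2.5,0,4.35,0],[0,0,0,2.8,0,4.35,0],[0,0,0,3,0,4.35,0],[0,0,0,3,0,4.35,0],[0,0,0,3,0,4.35,0]]]}}

```text
time: 6.0
tool_pos: [0.4749, -0.0504, 0.0319]
ee_rot: [3.138, 0.001, 1.596]
wrist_force: [-1.6, -0.2, -1.3]
width: 0.0139
```

```bash
python3 - <<'E'
from h import *
np.set_printoptions(precision=4,suppress=True)
s=snap('wrist','w4'); o=robot.get_obs(); print(o['tool_pos'],o['ee_rot'],o['width'],o['wrist_force'],o['time'])
X=cloud(s).reshape(-1,3)
def sel(x0,x1,y0,y1,z0,z1): return X[(X[:,0]>x0)&(X[:,0]<x1)&(X[:,1]>y0)&(X[:,1]<y1)&(X[:,2]>z0)&(X[:,2]<z1)]
q=sel(.43,.515,.042,.07,.027,.036); print('tray rear rim',len(q),np.median(q,0),q.min(0),q.max(0))
q=sel(.43,.5,-.02,.0415,.02,.04); print('pad',len(q),np.median(q,0),q.min(0),q.max(0))
E
```

```text
[ 0.4748 -0.0504  0.0318] [3.138  0.0005 1.5955] 0.01405478183562942 [ 0.6713 -0.9137 -1.6794] 6.05
tray rear rim 1194 [0.4724 0.0496 0.0312] [0.4301 0.0471 0.027 ] [0.5147 0.0527 0.0334]
pad 3284 [0.4727 0.0165 0.0214] [ 0.4554 -0.02    0.02  ] [0.489  0.0401 0.0316]
```

View pics/w4.png

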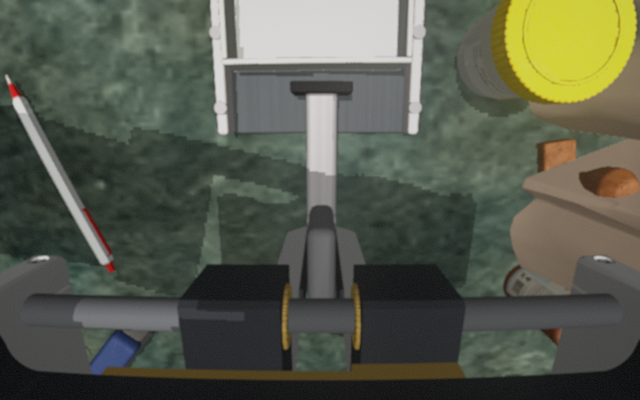

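Request:
{"method": "drive_tool", "body": {"series": [[[0,0,0,0.3,0,0,0],[0,0,0,0.6,0,0,0],[0,0,0,0.8,0,0,0],[0,0,0,1.0,0,0,0],[0,0,0,1.3,0,0,0],[0,0,0,1.6,0,0,0],[0,0,0,1.9,0,0,0],[0,0,0,2.2,0,0,0],[0,0,0,2.5,0,0,0],[0,0,0,2.8,0,0,0],[0,0,0,3.1,0,0,0],[0,0,0,3.4,0,0,0],[0,0,0,3.7,0,0,0],[0,0,0,4.0,0,0,0],[0,0,0,4.3,0,0,0],[0,0,0,4.6,0,0,0],[0,0,0,4.9,0,0,0],[0,0,0,5.2,0,0,0],[0,0,0,5.4,0,0,0],[0,0,0,5.5,0,0,0]]]}}

```text
time: 8.05
tool_pos: [0.4735, 0.0047, 0.0318]
ee_rot: [3.138, 0.001, 1.596]
wrist_force: [0.4, -2.8, 1.6]
width: 0.0138
```

```bash
python3 - <<'E'
from h import *
np.set_printoptions(precision=4,suppress=True)
s=snap('wrist','w5'); o=robot.get_obs(); print(o['tool_pos'],o['ee_rot'],o['width'],o['wrist_force'],o['time'])
X=cloud(s).reshape(-1,3)
def sel(x0,x1,y0,y1,z0,z1): return X[(X[:,0]>x0)&(X[:,0]<x1)&(X[:,1]>y0)&(X[:,1]<y1)&(X[:,2]>z0)&(X[:,2]<z1)]
for x0,x1 in [(.43,.45),(.495,.515)]:
  q=sel(x0,x1,.08,.13,.029,.036); print('tray rear rim',len(q),np.median(q,0),q.min(0),q.max(0))
E
```

```text
[0.4735 0.0049 0.0318] [3.138  0.0003 1.5957] 0.013823013707037117 [ 0.2196 -2.7764  0.0067] 8.1
tray rear rim 230 [0.4396 0.0955 0.0312] [0.43   0.0937 0.0291] [0.45   0.0975 0.0334]
tray rear rim 295 [0.508  0.0974 0.0313] [0.495  0.0955 0.0291] [0.515  0.1297 0.0335]
```

View pics/w5.png

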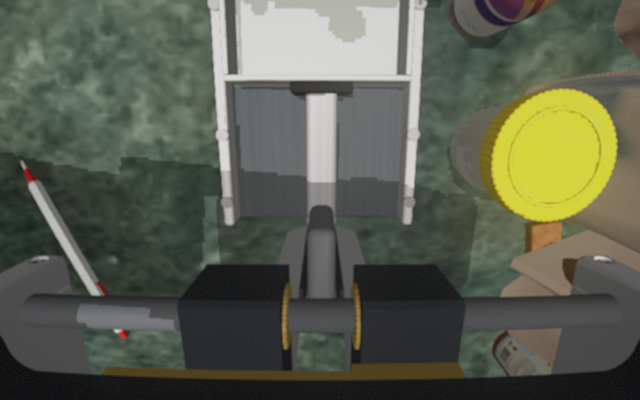

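Request:
{"method": "drive_tool", "body": {"series": [[[0,0,0,0.2,0,0,0],[0,0,0,0.4,0,0,0],[0,0,0,0.6,0,0,0],[0,0,0,0.8,0,0,0],[0,0,0,1.0,0,0,0],[0,0,0,1.2,0,0,0],[0,0,0,1.4,0,0,0],[0,0,0,1.6,0,0,0],[0,0,0,1.75,0,0,0],[0,0,0,1.8,0,0,0]]]}}

```text
time: 9.1
tool_pos: [0.473, 0.023, 0.0318]
ee_rot: [3.138, 0.0, 1.596]
wrist_force: [-0.4, -1.9, 0.3]
width: 0.0136
```

Request:
{"method": "drive_tool", "body": {"series": [[[0,0,0,0.1,0,0,0],[0,0,0,0.2,0,0,0],[0,0,0,0.2,0,0,0]]]}}

```text
time: 9.4
tool_pos: [0.4729, 0.0252, 0.0317]
ee_rot: [3.138, -0.0, 1.596]
wrist_force: [-0.2, -3.2, 0.0]
width: 0.0137
```

Request:
{"method": "drive_tool", "body": {"series": [[[0,0,0,0.1,0,0,0],[0,0,0,0.1,0,0,0]]]}}

```text
time: 9.6
tool_pos: [0.4729, 0.0264, 0.0317]
ee_rot: [3.138, -0.0, 1.596]
wrist_force: [0.1, -2.9, 0.9]
width: 0.0141
```

Request:
{"method": "drive_tool", "body": {"series": [[[0,0,0,0.1,0,0,0],[0,0,0,0.1,0,0,0]]]}}

```text
time: 9.8
tool_pos: [0.4728, 0.0276, 0.0317]
ee_rot: [3.138, -0.0, 1.596]
wrist_force: [-0.4, -2.4, 0.3]
width: 0.0136
```

Request:
{"method": "drive_tool", "body": {"series": [[[0,0,0,0.1,0,0,0],[0,0,0,0.1,0,0,0]]]}}

```text
time: 10.0
tool_pos: [0.4728, 0.0287, 0.0317]
ee_rot: [3.138, -0.001, 1.596]
wrist_force: [1.1, -2.6, -0.2]
width: 0.0138
```

Request:
{"method": "drive_tool", "body": {"series": [[[0,0,0,0.1,0,0,0],[0,0,0,0.1,0,0,0]]]}}

```text
time: 10.2
tool_pos: [0.4727, 0.0299, 0.0317]
ee_rot: [3.138, -0.001, 1.596]
wrist_force: [0.2, -2.2, 0.7]
width: 0.0135
```

Request:
{"method": "drive_tool", "body": {"series": [[[0,0,0,0.1,0,0,0],[0,0,0,0.1,0,0,0]]]}}

```text
time: 10.4
tool_pos: [0.4727, 0.0311, 0.0316]
ee_rot: [3.138, -0.001, 1.596]
wrist_force: [0.5, -2.7, 0.7]
width: 0.0142
```

Force stays at sliding level; continuing tap by tap.

Request:
{"method": "drive_tool", "body": {"series": [[[0,0,0,0.1,0,0,0],[0,0,0,0.1,0,0,0]]]}}

```text
time: 10.6
tool_pos: [0.4727, 0.0322, 0.0316]
ee_rot: [3.138, -0.001, 1.596]
wrist_force: [0.8, -2.6, 0.5]
width: 0.0139
```

Request:
{"method": "drive_tool", "body": {"series": [[[0,0,0,0.1,0,0,0],[0,0,0,0.1,0,0,0]]]}}

```text
time: 10.8
tool_pos: [0.4726, 0.0334, 0.0316]
ee_rot: [3.138, -0.002, 1.596]
wrist_force: [-0.6, -2.4, 1.1]
width: 0.0138
```

Request:
{"method": "drive_tool", "body": {"series": [[[0,0,0,0.1,0,0,0],[0,0,0,0.1,0,0,0]]]}}

```text
time: 11.0
tool_pos: [0.4726, 0.0346, 0.0316]
ee_rot: [3.138, -0.002, 1.596]
wrist_force: [-0.1, -2.2, 0.6]
width: 0.0141
```

Request:
{"method": "drive_tool", "body": {"series": [[[0,0,0,0.1,0,0,0],[0,0,0,0.1,0,0,0]]]}}

```text
time: 11.2
tool_pos: [0.4726, 0.0358, 0.0316]
ee_rot: [3.138, -0.002, 1.597]
wrist_force: [0.0, -2.7, 0.5]
width: 0.0142
```

Request:
{"method": "drive_tool", "body": {"series": [[[0,0,0,0.1,0,0,0],[0,0,0,0.1,0,0,0]]]}}

```text
time: 11.4
tool_pos: [0.4725, 0.0369, 0.0316]
ee_rot: [3.138, -0.002, 1.597]
wrist_force: [0.8, -3.3, 1.1]
width: 0.0137
```

Request:
{"method": "drive_tool", "body": {"series": [[[0,0,0,0.1,0,0,0],[0,0,0,0.1,0,0,0]]]}}

```text
time: 11.6
tool_pos: [0.4725, 0.0381, 0.0315]
ee_rot: [3.138, -0.003, 1.597]
wrist_force: [-0.1, -2.9, 0.2]
width: 0.0135
```

Request:
{"method": "drive_tool", "body": {"series": [[[0,0,0,0.1,0,0,0],[0,0,0,0.1,0,0,0]]]}}

```text
time: 11.8
tool_pos: [0.4724, 0.0393, 0.0315]
ee_rot: [3.138, -0.003, 1.597]
wrist_force: [0.3, -2.7, -0.3]
width: 0.0139
```

Request:
{"method": "drive_tool", "body": {"series": [[[0,0,0,0.1,0,0,0],[0,0,0,0.1,0,0,0]]]}}

```text
time: 12.0
tool_pos: [0.4724, 0.0405, 0.0315]
ee_rot: [3.138, -0.003, 1.597]
wrist_force: [0.5, -2.0, 0.3]
width: 0.014
```

Request:
{"method": "drive_tool", "body": {"series": [[[0,0,0,0.1,0,0,0],[0,0,0,0.1,0,0,0]]]}}

```text
time: 12.2
tool_pos: [0.4723, 0.0417, 0.0314]
ee_rot: [3.138, -0.003, 1.597]
wrist_force: [0.4, -3.4, 0.6]
width: 0.0139
```

Request:
{"method": "drive_tool", "body": {"series": [[[0,0,0,0.1,0,0,0],[0,0,0,0.1,0,0,0]]]}}

```text
time: 12.4
tool_pos: [0.4723, 0.0429, 0.0314]
ee_rot: [3.138, -0.003, 1.597]
wrist_force: [-0.7, -2.2, 1.3]
width: 0.014
```

Request:
{"method": "drive_tool", "body": {"series": [[[0,0,0,0.1,0,0,0],[0,0,0,0.1,0,0,0]]]}}

```text
time: 12.6
tool_pos: [0.4723, 0.044, 0.0314]
ee_rot: [3.138, -0.004, 1.597]
wrist_force: [1.1, -1.9, 0.9]
width: 0.0142
```

Request:
{"method": "drive_tool", "body": {"series": [[[0,0,0,0.1,0,0,0],[0,0,0,0.1,0,0,0]]]}}

```text
time: 12.8
tool_pos: [0.4723, 0.0449, 0.0315]
ee_rot: [3.138, -0.003, 1.597]
wrist_force: [0.1, -3.8, 1.5]
width: 0.0139
```

Request:
{"method": "drive_tool", "body": {"series": [[[0,0,0,0.05,0,0,0],[0,0,0,0.05,0,0,0]]]}}

```text
time: 13.0
tool_pos: [0.4723, 0.045, 0.0316]
ee_rot: [3.138, -0.002, 1.597]
wrist_force: [0.4, -5.8, 0.6]
width: 0.0142
```

Request:
{"method": "drive_tool", "body": {"series": [[[0,0,0,0.05,0,0,0],[0,0,0,0.05,0,0,0]]]}}

```text
time: 13.2
tool_pos: [0.4723, 0.045, 0.0316]
ee_rot: [3.138, -0.001, 1.597]
wrist_force: [0.1, -5.5, 1.4]
width: 0.014
```

Request:
{"method": "drive_tool", "body": {"series": [[[0,0,0,-0.3,0,0,0],[0,0,0,-1,0,0,0],[0,0,0,-2,0,0,0],[0,0,0,-4,0,-1,0],[0,0,0,-7,0,-2,0],[0,0,0,-10,0,-2,0],[0,0,0,-13,0,-2,0],[0,0,0,-15.5,0,-2,0],[0,0,0,-17,0,-1.5,0],[0,0,0,-17,0,-1,0],[0,0,0,-17,0,0,0],[0,0,0,-17,0,0.3,0],[0,0,0,-17,0,0.3,0]]]}}

```text
time: 14.5
tool_pos: [0.4758, -0.1235, 0.0271]
ee_rot: [3.141, -0.003, 1.599]
wrist_force: [-0.4, 0.1, -1.0]
width: 0.0137
```

```bash
python3 - <<'E'
from h import *
np.set_printoptions(precision=4,suppress=True)
s=snap('wrist','w6'); s2=snap('side','s6');o=robot.get_obs(); print(o['tool_pos'],o['ee_rot'],o['width'],o['wrist_force'],o['time'])
X=cloud(s).reshape(-1,3)
def sel(x0,x1,y0,y1,z0,z1): return X[(X[:,0]>x0)&(X[:,0]<x1)&(X[:,1]>y0)&(X[:,1]<y1)&(X[:,2]>z0)&(X[:,2]<z1)]
for a,b in[(-.1,-.07),(-.05,-.04)]:
  q=sel(.46,.49,a,b,.008,.03); print('bar/pad top z',len(q),np.median(q,0))
print(bydepth(s2,[[0,0]]))
E
```

```text
[ 0.4768 -0.1241  0.0282] [ 3.1384 -0.0016  1.5985] 0.013949858540721137 [-0.1749 -0.2916 -1.0164] 14.6
bar/pad top z 1496 [ 0.4739 -0.0847  0.0163]
bar/pad top z 571 [ 0.4732 -0.045   0.0165]
[[0.1352 0.1219 0.5634]]
```

View pics/w6.png

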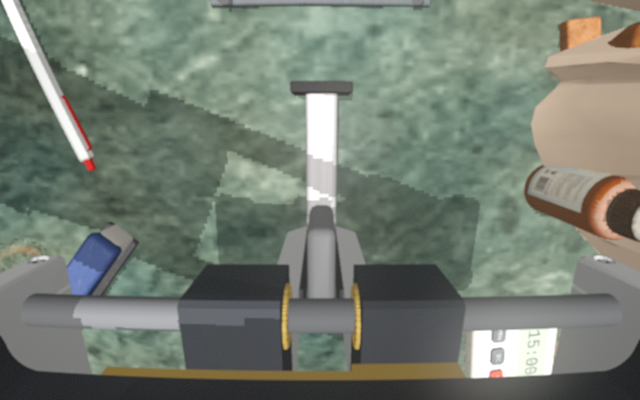

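View pics/s6.png

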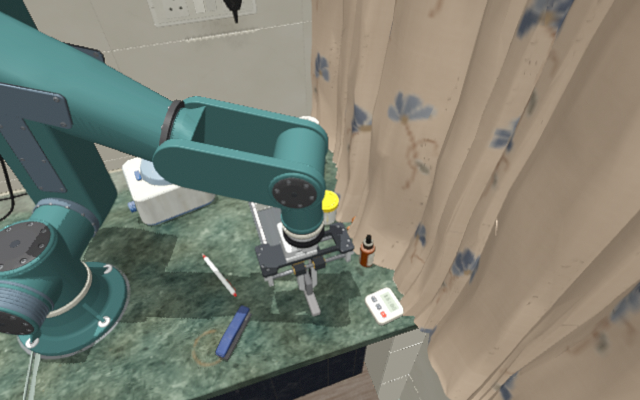

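Request:
{"method": "drive_tool", "body": {"series": [[[0,0,0,0,0,0.15,0],[0,0,0,0,0,0.3,0],[0,0,0,0,0,0.4,0],[0,0,0,0,0,0.4,0]]]}}

```text
time: 15.0
tool_pos: [0.4768, -0.124, 0.0243]
ee_rot: [3.138, -0.002, 1.599]
wrist_force: [0.5, 0.3, -1.8]
width: 0.0142
```

Request:
{"method": "drive_tool", "body": {"series": [[[0,0,0,0,0,0.05,0],[0,0,0,0,0,0.05,20],[0,0,0,0,0,0.05,30],[0,0,0,0,0,0.05,50],[0,0,0,0,0,0.05,60],[0,0,0,0,0,0,70],[0,0,0,0,0,0,70],[0,0,0,0,0,0,70],[0,0,0,0,0,0,70],[0,0,0,0,0,0,70],[0,0,0,0,0,-3,70],[0,0,0,0,0,-6,70],[0,0,0,0,0,-10,40],[0,0,0,0,0,-15,0],[0,0,0,0,0,-20,0],[0,0,0,0,0,-22,0],[0,0,0,0,0,-22,0]]]}}

```text
time: 16.7
tool_pos: [0.4779, -0.1251, 0.249]
ee_rot: [3.13, 0.002, 1.599]
wrist_force: [0.4, -0.1, -0.1]
width: 0.0292
```

```bash
python3 - <<'E'
from h import *
np.set_printoptions(precision=4,suppress=True)
s=snap('wrist','w7'); o=robot.get_obs(); print(o['tool_pos'],o['ee_rot'],o['width'],o['wrist_force'],o['time'],o['joint_positions'])
X=cloud(s).reshape(-1,3)
def sel(x0,x1,y0,y1,z0,z1): return X[(X[:,0]>x0)&(X[:,0]<x1)&(X[:,1]>y0)&(X[:,1]<y1)&(X[:,2]>z0)&(X[:,2]<z1)]
q=sel(.44,.51,-.16,-.09,.05,.068); print('handle top',len(q),q.mean(0))
q=sel(.44,.5,.11,.16,.155,.21); print('tab',len(q)); 
if len(q): print(np.median(q,0),np.percentile(q,[1,99],axis=0))
q=sel(.44,.5,.1,.16,.028,.036); 
if len(q): print('rear rim',np.median(q,0),np.percentile(q,[1,99],axis=0))
E
```

```text
[ 0.4768 -0.1247  0.2457] [ 3.135  -0.0001  1.5985] 0.025540293683985835 [-0.5732  0.3899 -0.808 ] 16.75 [-0.3728 -0.0501  1.4313  0.0027  1.7544 -0.4   ]
handle top 402 [ 0.4756 -0.1225  0.0606]
tab 0
```

View pics/w7.png

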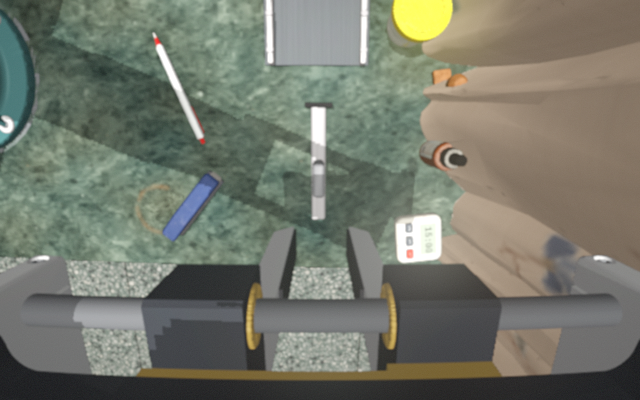

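```bash
python3 - <<'E'
from h import *
np.set_printoptions(precision=4,suppress=True)
Q=[]
for n in ['top0','side0']:
    X=cloud(load(n)).reshape(-1,3)
    for z0,z1 in[(.15,.25),(.25,.35),(.35,.5)]:
        q=X[(X[:,1]>.03)&(X[:,1]<.25)&(X[:,2]>z0)&(X[:,2]<z1)&(X[:,0]>.5)]
        print(n,z0,len(q),q[:,0].min() if len(q) else None)
print(row([.502,.139,.25],1.597))
E
```

```text
top0 0.15 1761 0.5001985768318996
top0 0.25 2364 0.6295446777796306
top0 0.35 7220 0.63124071012293
side0 0.15 678 0.5028308174728208
side0 0.25 830 0.6280003797077555
side0 0.35 2598 0.6305519232630661
[ 0.007 -0.     0.002 26.286  3.255 -0.406]
```

Request:
{"method": "drive_tool", "body": {"series": [[[0.007,0,0,3,0.5,-1,0],[0.007,0,0,7,1,-1,0],[0.007,0,0,11,1.5,-1,0],[0.007,0,0,15,2,-1,0],[0.007,0,0,19,2.5,-1,0],[0.007,0,0,22.5,3,-0.6,0],[0.007,0,0,25,3.25,-0.4,0],[0.007,0,0,26.3,3.25,-0.4,0],[0.007,0,0,26.3,3.25,-0.4,0],[0.007,0,0,26.3,3.25,-0.4,0]]]}}

```text
time: 17.75
tool_pos: [0.5016, 0.1383, 0.2489]
ee_rot: [-3.139, 0.001, 1.598]
wrist_force: [0.1, 0.3, -0.6]
width: 0.0006
```

```bash
python3 - <<'E'
from h import *
np.set_printoptions(precision=4,suppress=True)
o=robot.get_obs(); print(o['tool_pos'],o['ee_rot'],o['width'],o['time'])
s=snap('side','s8')
cv2.imwrite('pics/s8c.png',cv2.resize(s['img'][80:280,190:390],None,fx=3,fy=3,interpolation=cv2.INTER_CUBIC))
s=snap('wrist','w8')
X=cloud(s).reshape(-1,3)
q=X[(X[:,0]>.44)&(X[:,0]<.5)&(X[:,1]>.11)&(X[:,1]<.16)&(X[:,2]>.185)&(X[:,2]<.2)]; print(len(q)); 
if len(q): print(np.median(q,0),np.percentile(q,[1,99],axis=0))
print(row([.502,.139,.168],1.597))
E
```

```text
[0.5016 0.1383 0.2489] [-3.1393  0.0009  1.5982] 0.0005775055137736292 17.75
463
[0.467  0.1449 0.1928] [[0.4583 0.1364 0.1858]
 [0.4749 0.1516 0.1947]]
[-0.001  0.    -0.     0.113  0.013  8.172]
```

View pics/w8.png

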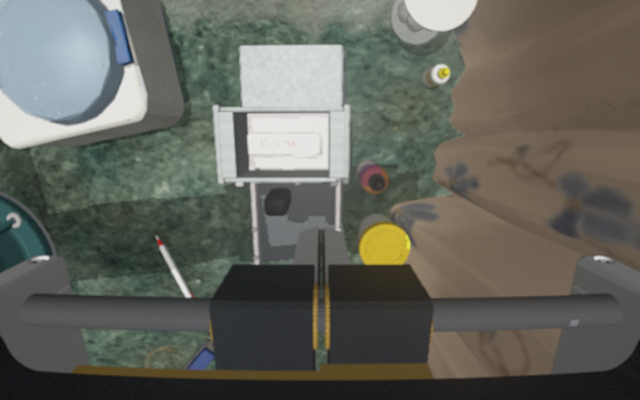

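View pics/s8c.png

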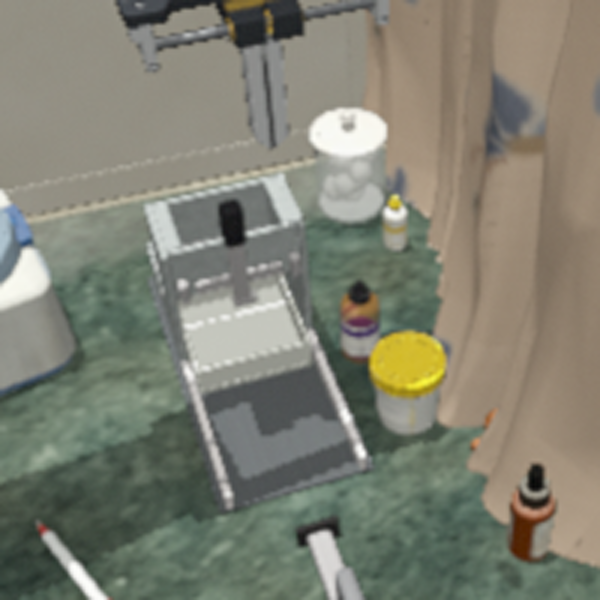

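Request:
{"method": "drive_tool", "body": {"series": [[[0,0,0,0.1,0,3,0],[0,0,0,0.1,0,5.5,0],[0,0,0,0.1,0,7.5,0],[0,0,0,0.1,0,8.1,0],[0,0,0,0.1,0,8.1,0],[0,0,0,0.1,-0.4,8.1,0],[0,0,0,0.1,-0.8,8.1,0],[0,0,0,0.1,-1.1,8.1,0],[0,0,0,0.1,-1.3,8.1,0],[0,0,0,0.1,-1.5,8.1,0],[0,0,0,0.1,-1.7,8.1,0],[0,0,0,0.1,-1.9,8.1,0],[0,0,0,0.1,-2.1,8.1,0],[0,0,0,0.1,-2.3,8.1,0],[0,0,0,0.1,-2.3,8.1,0]]]}}

```text
time: 19.35
tool_pos: [0.4788, 0.1383, 0.1691]
ee_rot: [-3.141, 0.0, 1.597]
wrist_force: [2.6, 0.6, 2.6]
width: 0.0006
```

```bash
python3 - <<'E'
from h import *
np.set_printoptions(precision=4,suppress=True)
o=robot.get_obs(); print(o['tool_pos'],o['wrist_force'],o['time'])
s=snap('side','s9')
cv2.imwrite('pics/s9c.png',cv2.resize(s['img'][80:280,190:390],None,fx=3,fy=3,interpolation=cv2.INTER_CUBIC))
E
```

```text
[0.4788 0.1383 0.1691] [2.6258 0.6144 2.5715] 19.35
```

View pics/s9c.png

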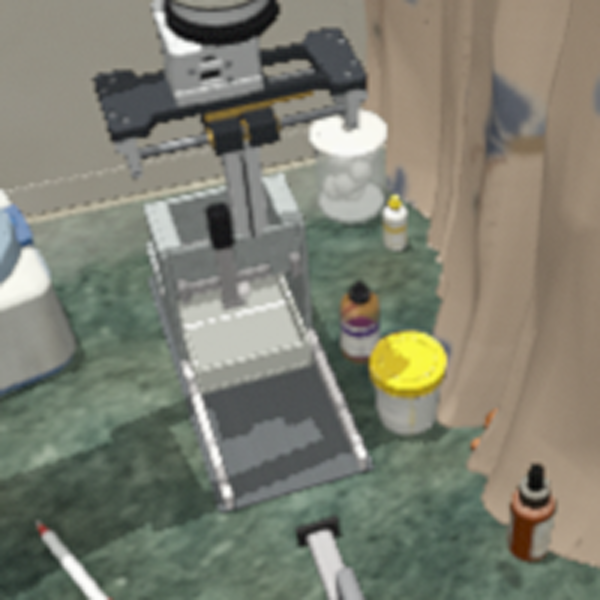

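Request:
{"method": "drive_tool", "body": {"series": [[[0,0,0,0,-0.2,0,0],[0,0,0,0,-0.4,0,0],[0,0,0,0,-0.6,0,0],[0,0,0,0,-0.8,0,0],[0,0,0,0,-1.0,0,0],[0,0,0,0,-1.2,0,0],[0,0,0,0,-1.35,0,0],[0,0,0,0,-1.5,0,0],[0,0,0,0,-1.5,0,0],[0,0,0,0,-1.5,0,0]]]}}

```text
time: 20.4
tool_pos: [0.4634, 0.1379, 0.1687]
ee_rot: [-3.14, 0.001, 1.597]
wrist_force: [1.4, -0.2, 1.4]
width: 0.0004
```

```bash
python3 - <<'E'
from h import *
np.set_printoptions(precision=4,suppress=True)
o=robot.get_obs(); print(o['tool_pos'],o['wrist_force'],o['time'])
s=snap('side','s10')
cv2.imwrite('pics/s10c.png',cv2.resize(s['img'][80:280,190:390],None,fx=3,fy=3,interpolation=cv2.INTER_CUBIC))
snap('wrist','w10')
E
```

```text
[0.4634 0.1379 0.1687] [ 1.3607 -0.1803  1.3744] 20.4
```

View pics/s10c.png

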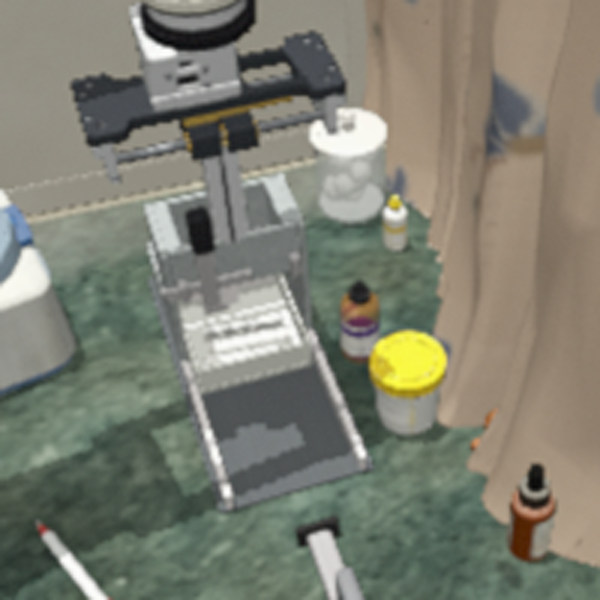

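View pics/w10.png

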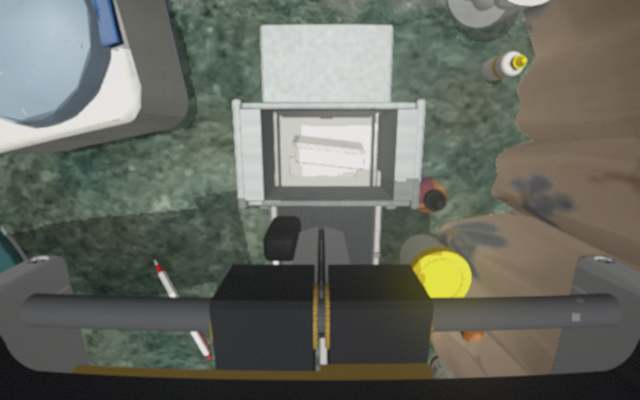

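Request:
{"method": "drive_tool", "body": {"series": [[[0,0,0,0,0.4,0,0],[0,0,0,0,1.0,0,0],[0,0,0,0,1.5,0,0],[0,0,0,0,1.5,-3,0],[0,0,0,0,1.5,-7,0],[0,0,0,0,1.5,-10,0],[0,0,0,-1,0,-11,0],[0,0,0,-2,-1,-11,0],[0,0,0,-2,-1,-11,0],[0,0,0,-2,-1,-11,0]]]}}

```text
time: 21.5
tool_pos: [0.4538, 0.1174, 0.2772]
ee_rot: [-3.138, 0.0, 1.596]
wrist_force: [0.5, 1.1, 0.1]
width: 0.0009
```

```bash
python3 - <<'E'
from h import *
np.set_printoptions(precision=4,suppress=True)
o=robot.get_obs(); print(o['tool_pos'],o['wrist_force'],o['time'])
s=snap('wrist','w11')
cv2.imwrite('pics/w11c.png',cv2.resize(s['img'][60:280,200:440],None,fx=2.7,fy=2.7,interpolation=cv2.INTER_CUBIC))
s=snap('side','s11')
cv2.imwrite('pics/s11c.png',cv2.resize(s['img'][130:280,190:390],None,fx=4,fy=4,interpolation=cv2.INTER_CUBIC))
E
```

```text
[0.4538 0.1174 0.2772] [0.4597 1.1339 0.0744] 21.5
```

View pics/w11c.png

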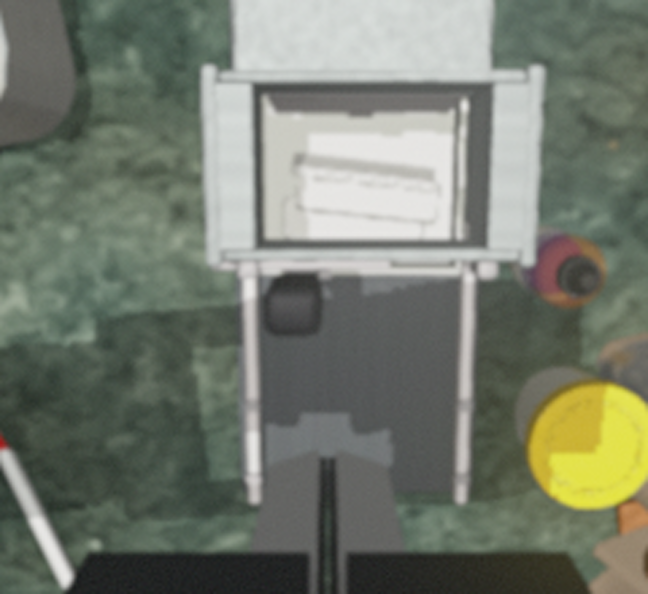

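View pics/s11c.png

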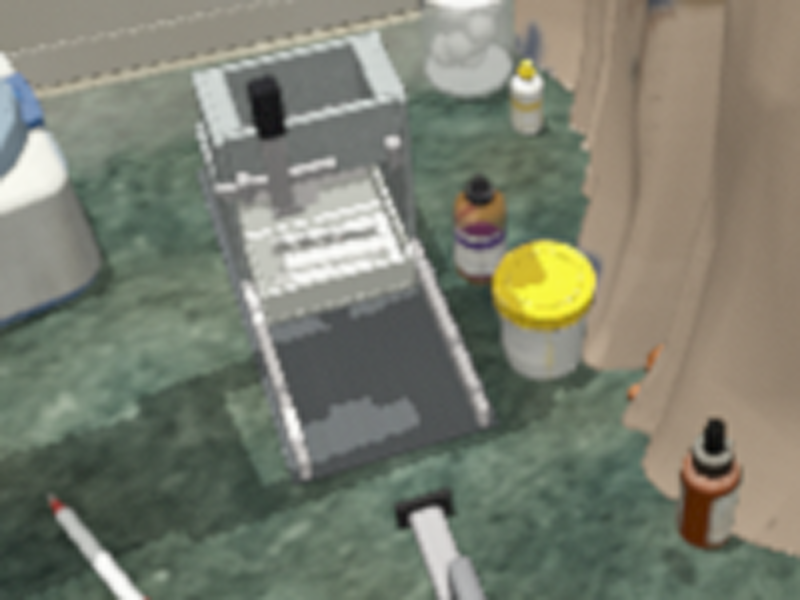

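```bash
python3 - <<'E'
from h import *
for n,(a,b,c,d) in {'w11':(90,155,290,385),'s11':(170,215,245,305)}.items():
    s=load(n); P=cloud(s); Z=P[...,2]*1000
    print(n); 
    for v in range(a,b,4): print(v,' '.join('%3.0f'%z if z==z else ' --' for z in Z[v,c:d:4]))
    q=P.reshape(-1,3); q=q[(q[:,0]>.42)&(q[:,0]<.52)&(q[:,1]>.125)&(q[:,1]<.155)&(q[:,2]>.029)&(q[:,2]<.036)]
    if len(q): print('rear rim y',np.percentile(q[:,1],[1,10,50]))
s=load('w11');cv2.imwrite('pics/w11d.png',cv2.convertScaleAbs(cv2.resize(s['img'][85:155,285:385],None,fx=7,fy=7,interpolation=cv2.INTER_CUBIC),alpha=1.8,beta=-190))
E
```

```text
w11
90 149 149 151 149 150 149 148 147 149 148 148 148 147 149 149 149 148 148 149 148 147 148 148 149
94 150 138 107 107 107 108 108 106 108 106 108 106 107 107 107 107 105 106 106 106 106 106 124 148
98 149 137   6  71  73  73  75  72  73  73  72  73  73  72  71  73  73  71  72  71  --  29 125 147
102 149 140   6   6   6   7   7   6   9   6  39  39   7   7   6   7   7   6   5   7  31 100 126 148
106 149 141   7   7   6   8   6   7   5   7   7   6   7   8   7   6   6   6   7   6  31 102 126 148
110 149 141   6   7   6   6   7   7   7   7   6   6   7   7   7   7   8   8   6   6  31 103 127 149
114 149 142   6   6   7   5  10   6   8   6   8   7   7   6   6   6   8   6   8   6  31 104 129 149
118 150 144   7   7   7  14  13  10   9   6   7   4   7   7   5   8   8   7   7   7  31 104 128 149
122 149 145  --   6   5  27  27  27  26  25  23  21  21  19  18  15  10   7   7   6  32 106 129 150
126 150 145  10   5   6  13  12  12  13  13  25  27  26  27  28  28  26  26   7   7  31 106 130 150
130 150 146   7   7   6  15  15  16  15  16  14  15  15  15  16  16  15  15   8   6  31 108 131 150
[... 764 characters left out ...]
61  83  -1   0
178  67 111 109  42 105  94  34   9   7   8  20  45  68   3   2
182  26  93   8   9  92  90   7   6   8   9   8  24  54   1   1
186   6  78   8   8   9  11   9  28  28  28   9  30  36  -2   0
190   7  67   9   7  22  22  16  13  14  16  20  12  25   1   3
194   1  33  32   7  16  18  21  20  15  14   9  32  30   4   1
198  -2   2  18   7  10  12  13  33  32  26  24  20  16  24   2
202   0   5  26   7  29  25  24  19  16  12   6   5   3  20   4
206  -1   2  25  22  17  12   6   3   7   4   3   7   3   5  22
210  -0   0   5  10   1   7   1   6   5   4   4   5   3   4  20
214   0   1   6  22   5   5   2   6   6   3   3   6   4   3   8
rear rim y [0.13273089 0.13371467 0.1363395 ]
```

View pics/w11d.png

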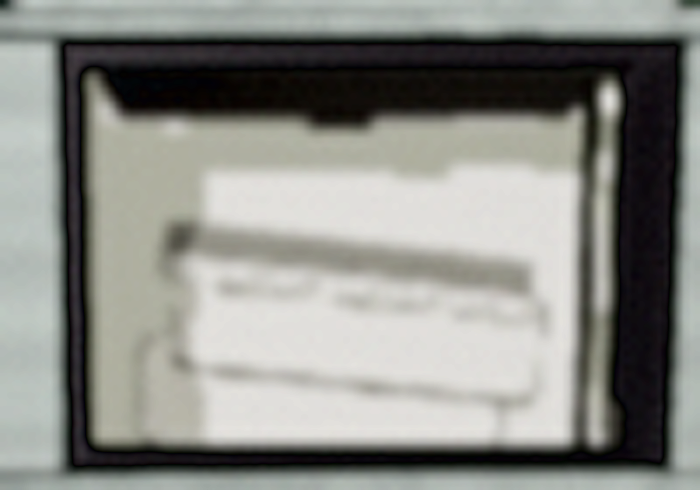

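Request:
{"method": "drive_tool", "body": {"series": [[[0,0,0,-3,-2,-2,0],[0,0,0,-7,-4,-3,0],[0,0,0,-11,-7,-4,0],[0,0,0,-15,-9,-4,0],[0,0,0,-19,-11,-4,0],[0,0,0,-22,-12,-4,0],[0,0,0,-25,-12,-4,0],[0,0,0,-25,-12,-4,0],[0,0,0,-25,-12,-4,0],[0,0,0,-25,-12,-4,0]]]}}

```text
time: 22.6
tool_pos: [0.3409, -0.1345, 0.3174]
ee_rot: [-3.137, -0.0, 1.598]
wrist_force: [-0.1, 0.9, 0.6]
width: 0.0003
```

```bash
python3 - <<'E'
from h import *
s=snap('top','t12'); a=load('top0')['img']; 
both=np.hstack([a[140:280,190:440],s['img'][140:280,190:440]])
cv2.imwrite('pics/t12c.png',cv2.resize(both,None,fx=1.6,fy=1.6,interpolation=cv2.INTER_CUBIC))
o=robot.get_obs(); print(o['tool_pos'],o['wrist_force'],o['time'])
E
```

```text
[ 0.34092241 -0.13441129  0.31753068] [-0.94231419 -0.33950217 -1.09884621] 22.65
```

View pics/t12c.png

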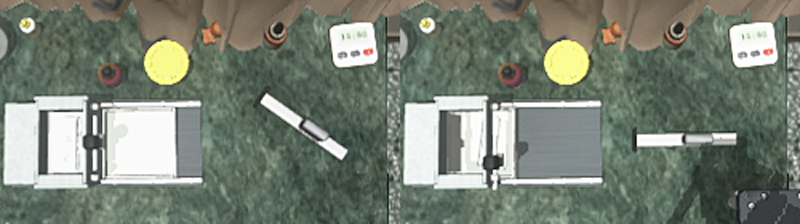

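The before and after top views match for the bottle (110,73), cup (165,62), iodine bottle (275,35) and timer (353,45). The tray is home and the tool is standing clear of the rails.

```bash
python3 - <<'E'
from h import *
print(robot.close_job())
E
```

```text
the job is handed in; nothing more can be done
None
```

The job is handed in at about 22.7 s. The tray is home, the floor is open and all three cassettes are in the tray.

- **Tray:** I slid it along with the push tool in the gripper, steadily at 20–30 mm/s for the first part and then in 1 mm taps. It stalled at the stop: the push force rose from about 2.5 N sliding to about 5.5–5.8 N, well under the 16 N clamp limit. The stop is hidden, so this contact is judged by force and the stall only. After the drop, the wrist camera put the tray's rear wall at y ≈ 0.135, where the pushing ended. The side camera read about 2 mm less, which is within calibration error.
- **Push tool:** I set it down upright and clear of the rails before touching the latch.
- **Latch:** I slid the tab over with the shut fingers using about 2.6 N. I estimate it moved roughly 24 mm, and the floor dropped open.
- **Cassettes:** Depth shows one flat, one leaning and one standing on its edge, all below the tray rim. The hopper is empty.
- **Bench:** The bottles, cup and timer look unmoved in the before and after top views. I never identified the stamp for certain: nothing was measured as it, and I think it is the small orange object by the curtain, which looks unmoved.

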